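# Turn the coarse ring back to its index without disturbing the fine knob

### The arm

A 6-joint arm with a two-finger parallel gripper is mounted at the origin on a cart in front of the work surface, level with it; the furniture and walls round the work are solid. World frame = base frame: x ahead of the robot, y to its left, z up, the work surface at z = 0. Lengths are in m, angles in rad, forces in N, time in s.
With the tool pointing down it reaches from about 0.25 to 0.85 m from the base axis. Payload 12.5 kg.
Tool frame: the origin (TCP) lies midway between the tips of the shut fingers; the grasp point (between the pads) lies 19 mm behind it; z points along the fingers, y is the line along which they close (so a half turn about z gives the same grasp; the last joint's range is limited). The gripper opens to 93 mm and grips with 3 to 60 N. Pads are 15 mm wide; open, the fingers measure 128 mm over their backs; the gripper's body (75 mm by 188 mm) begins 65 mm behind the grasp point.
Start: joints at [1.203, 0.351, 1.652, -0, 1.139, -0.085], TCP at [0.153, 0.528, 0.219] pointing down, gripper open.
Joint ranges: [-2.75, 2.75], [-0.79, 2.1], [0.01, 2.65], [-1.57, 4.71], [0.07, 3.14], [-2.87, 2.87]. Speed limits (rad/s): [2.22, 2.22, 2.79, 3.14, 3.14, 3.14].

### API

Orientations are given as a rotation vector (axis times angle).
In Python, from workcell import robot gives the robot as it stands.
- The arm moves only by the tool step_arm, never from a script. Its argument "plan" is a list of rows, each an object with "dp": the shift along the world's x, y, z in m, a list of three; "spin": the turn about the world's z in degrees. A call has 1 to 5 rows; each row is the pose to reach, as a shift and turn from the pose commanded when the call began; what a row does not reach only later rows make up. A row lasts 1/12 s, in which the tool goes at most 41.7 mm and 7.16 degrees, less where a joint would pass 70% of its speed; a pose out of reach is approached as far as the arm can. A call with a gripper value outside its range is refused whole. "gripper" is the closure, from 0 (fully open) to 1 (shut), set as the call begins (left out, the last holds). The fingers move at their own pace and stop on an object; "grip_force" is the grip in N (left out, the last holds). Time passes only in rows, so rows that repeat a pose let the fingers close. It gives the time, the measured TCP pose, the force, the opening and the grip force at its end, in the units of the state.
- robot.observe(): the state, without advancing time (a new reading comes with each control period).
- robot.capture(name): name is "scene" or "top" or "wrist"; returns the picture (480x640x3 uint8, red, green, blue); there is no depth.
- robot.calibration(name): a dict with "fov_y" (degrees; the focal length in pixels is half the picture's height over the tangent of half this angle, whatever the lens; pixels are square), "cx", "cy" (the principal point, pixels), "k1" (the pictures are not rectified: a ray, as slopes to the right and down, at radius r is drawn at 1 + k1 r^2 times it, then the intrinsics apply), "eye" and "attitude" of the camera in the world. Camera axes: x right, y up, looking along -z (the intrinsics and any distortion apply to the point x, -y, -z); pixel columns grow to the right and rows downward; lengths in m; the calibration is good to about 2 mm. A picture is of the moment at which its call begins: read the wrist's pose just before it. calibration takes no time and is no camera call; for the wrist camera it gives the pose at the moment of the call.
- robot.job_done(): hands the job in; it is judged then, once.
Trained networks look in the newest picture that a camera, given by its name, has taken for a name from the list of things; names that differ only in an ending like _2 or _b are one class to them, and where a whole thing is asked for, a point or a joint stands for the part that bears it (a point fixed in the world has none). Each returns a list of dicts, best first, with "conf" (0 to 1); they miss things now and then, are a little off and sometimes report something else, mostly with a low value. They report only what shows in the picture. A call takes as long as a camera call.
- robot.recognise(camera, thing): "centre" ([column, row] in pixels, amid what is visible of it).
- robot.trace(camera, thing): "mask" (480x640 bool, what is visible of it) and "centre" ([column, row] in pixels, amid what is visible of it).
The state is a dict: "time_s": time; "qpos": joint angles; "dq": joint speeds; "joint_efforts": joint torques, N m; "tcp_pos": TCP position; "ee_rot": TCP orientation; "wrist_force": force on the tool from outside, world axes, zero at the start; "moment": the same for the moment, N m; "finger_gap": opening from 0.0 (shut) to 1.0 (fully open); "gripper_force": force on a finger pad.
Only numpy, scipy, OpenCV 4.12 (cv2) and the standard library are available. Lean on these libraries where they do the work, as an engineer would, in place of code of your own. Each camera call takes 0.05 s, during which the arm holds its last target. There are 200 camera calls.

### The job

One of the two grey gauge control boxes has a stacked control: a small fine knob on top of a wide coarse ring. Turn only the coarse ring until the white mark on its rim lines up with the long black index line on the box, leave the fine knob as it is set (it is already trimmed) and do not turn the single plain knob of the other box; then let go.

Things in the scene. Friction and masses are not known exactly. Their poses are not given: they have to be found in the camera images.
- coarse_ring (a joint): angle of the coarse ring (outer, lower knob) about its upright axis, rad: 0 = its white mark is at the box's long black index line, positive = counter-clockwise seen from above. Starts at 0.6 to 1.3, stops at -1.7 and +1.7; stays where it is left (friction 0.06 N m) and does not drive the fine knob. Box fixed, grey, 100 x 100 x 35 mm; index line 30 to 48 mm from the axis.
- coarse_ring_centre (a point): on the common axis, half-way up the coarse ring; x axis points to the ring's white mark, z up. Ring: black ribbed upright cylinder, 52 mm diameter, 26 mm high (13 mm above and below this point), white mark across its top and down its side. The box's flat, clear top lies 21 mm below this point, the bench 56 mm below; the fine knob's top 27 mm above.
- fine_knob_mark (a point): rim end of the white mark on the fine knob's top face, 11 mm from the common axis. The fine knob is a dark steel cylinder, 24 mm diameter and 14 mm high, standing in the middle of the coarse ring. It turns very easily (0.012 N m) and must not be turned.
- plain_knob_mark (a point): rim end of the white mark on top of the single black knob of the other, otherwise equal grey box, 25 mm from that knob's axis. That knob is as big as the coarse ring (52 mm diameter, 26 mm high), but no small knob stands on it. It must not be turned.

How it is judged:
At the end, for the whole second after the job is handed in: The coarse ring is at rest with its white mark within 0.19 rad (about 11 degrees) of the index line; the fine knob's mark is within 3 mm (about 15 degrees of turn) and the plain knob's mark within 6.5 mm (about 15 degrees) of where they started (value of joint coarse_ring between -0.19 and 0.19 rad and velocity of joint coarse_ring between -0.05 and 0.05 rad/s and distance of fine_knob_mark from where it was at the start of the episode below 0.003 m and distance of plain_knob_mark from where it was at the start of the episode below 0.0065 m); the robot touches nothing.
It fails at once if the fine knob was turned more than about 15 degrees (distance of fine_knob_mark from where it was at the start of the episode above 0.003 m).
It fails at once if the plain knob of the other box was turned more than about 15 degrees (distance of plain_knob_mark from where it was at the start of the episode above 0.0065 m).
It also fails if it takes over 32 s, if anything falls off the work surface, if the arm or the gripper's body presses on something with over 40 N, if the wrist force passes 120 N, or if a joint passes its speed limit or range.

## Working session

There is one attempt and no reset: what is moved stays moved. The work goes in short steps, Python scripts to look and compute and a tool call to move; the robot and the scene stay as the last step left them, time stands still between calls to the robot, and variables do not carry over. Pictures are saved under pics/ and viewed, at most 10 in all, crops included, and the job is handed in when it is done.

Besides the shell and the picture viewer there is one more tool, called after "Request:" as name(argument=value, ...) on one line, values as JSON. step_arm: Moves the arm, as the interface text tells. Its arguments: {"type":"object","properties":{"plan":{"type":"array"},"gripper":{"type":"number"},"grip_force":{"type":"number"}},"required":["plan"]}

```bash
mkdir -p pics; cat > h.py <<'E'
import numpy as np, cv2
from scipy.spatial.transform import Rotation as R
from workcell import robot
def K(c):
    f=240/np.tan(np.radians(c['fov_y'])/2); return f
def att(c):
    a=np.array(c['attitude'],float)
    return a if a.shape==(3,3) else (R.from_rotvec(a).as_matrix() if a.size==3 else None)
def topt(c,px,z):
    f=K(c); d=np.array([(px[0]-c['cx'])/f,(px[1]-c['cy'])/f]); u=d.copy()
    for _ in range(30): u=d/(1+c['k1']*(u@u))
    r=att(c)@np.array([u[0],-u[1],-1]); e=np.array(c['eye']); return e+r*(z-e[2])/r[2]
def topx(c,p):
    q=att(c).T@(np.array(p)-c['eye']); u=np.array([q[0],-q[1]])/-q[2]
    u=u*(1+c['k1']*(u@u)); return u*K(c)+[c['cx'],c['cy']]
E
python3 - <<'E'
from h import *
print(robot.observe())
for n in ("scene","top"):
    im=robot.capture(n); c=robot.calibration(n); print(n,c)
    cv2.imwrite(f'pics/{n}0.png',im[:,:,::-1])
    for t,z in (("coarse_ring",.056),("coarse_ring_centre",.056),("fine_knob_mark",.083),("plain_knob_mark",.069)):
        for d in robot.recognise(n,t)[:3]: print(t,d['conf'],d['centre'],topt(c,d['centre'],z).round(4))
E
```

```text
{'time_s': 0.0, 'qpos': array([ 1.20339707e+00,  3.51235766e-01,  1.65243943e+00,  3.86175683e-05,
        1.13908077e+00, -8.46275783e-02]), 'dq': array([ 0.00023503,  0.00057886,  0.00077233, -0.00086712,  0.00172077,
       -0.00043975]), 'joint_efforts': array([-1.64540164e-03, -4.97320533e+01, -2.85251480e+01,  6.99334173e-02,
        2.57945282e-02, -1.02723272e-04]), 'tcp_pos': array([0.15331566, 0.52783791, 0.21809585]), 'ee_rot': array([-4.42681889e-01, -3.10994878e+00,  1.76833985e-03]), 'wrist_force': array([ 0.54171597, -0.2164191 , -0.52844118]), 'moment': array([-0.01515857,  0.02229262, -0.03157765]), 'gripper_force': 0.0, 'finger_gap': 1.000394203577437}
scene {'fov_y': 50.49411019667595, 'cx': 323.4447327434165, 'cy': 239.6876443042342, 'k1': -0.0332417833405279, 'eye': array([ 0.0689243 , -0.51813685,  0.67061207]), 'attitude': array([ 0.87408389, -0.25176939, -0.54987733])}
coarse_ring 0.98 [375.0, 316.0] [ 0.4475 -0.0857  0.056 ]
coarse_ring 0.46 [264.9, 207.0] [0.4471 0.2898 0.056 ]
coarse_ring_centre 0.59 [373.8, 316.6] [ 0.4451 -0.0856  0.056 ]
fine_knob_mark 0.5 [372.9, 305.6] [ 0.4419 -0.0851  0.083 ]
plain_knob_mark 0.65 [263.6, 205.4] [0.4397 0.2794 0.069 ]
top {'fov_y': 56.36112118867292, 'cx': 326.42463782139987, 'cy': 242.34390249134063, 'k1': -0.1102620200657424, 'eye': array([0.35242611, 0.09510015, 0.9601349 ]), 'attitude': array([ 0.05148659, -0.10821215, -1.59169643])}
coarse_ring 0.87 [397.5, 244.0] [ 0.4376 -0.084   0.056 ]
coarse_ring_centre 0.86 [390.2, 238.0] [ 0.4503 -0.0694  0.056 ]
plain_knob_mark 0.93 [209.8, 243.4] [0.4455 0.295  0.069 ]
```

```bash
python3 - <<'E'
import cv2,numpy as np
a=cv2.imread('pics/top0.png');s=cv2.imread('pics/scene0.png')
f=lambda i,x,y,w:cv2.resize(i[y-w:y+w,x-w:x+w],(400,400),interpolation=cv2.INTER_CUBIC)
cv2.imwrite('pics/m1.png',np.hstack([f(a,397,244,50),f(s,375,316,50)]))
E
```

```text
(no output)
```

View pics/m1.png

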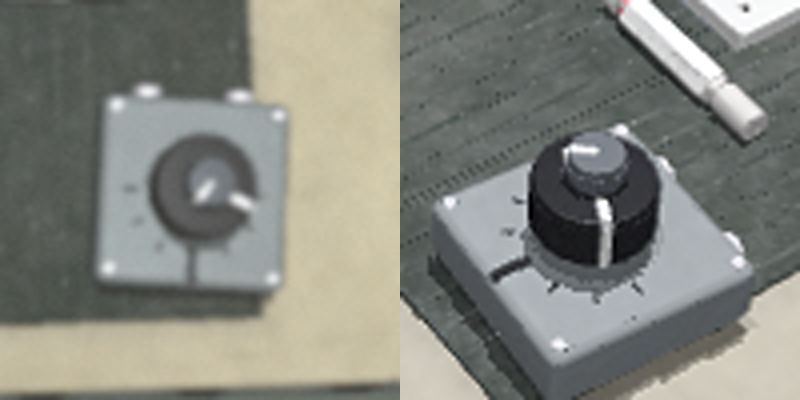

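View pics/top0.png

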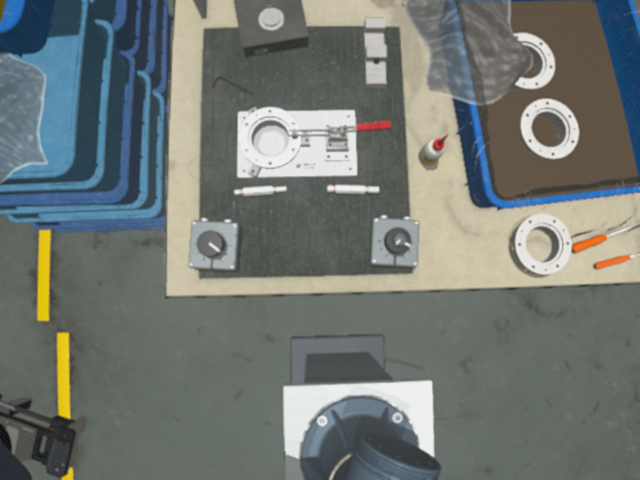

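The left view shows the stacked control on the right-hand box: its mark is at crop (253,206) and the index line points towards the robot, from (192,245) to (192,283). The full top picture shows that box at (395,242) and the plain one at (213,245).

```bash
python3 - <<'E'
from h import *
c=robot.calibration('top'); g=lambda u,v,z: topt(c,(u/4+347,v/4+194),z)[:2]
sc=[g(*p,.036) for p in ((117,104),(278,117),(107,268),(272,278))]
print('box',np.mean(sc,0),[np.linalg.norm(s-np.mean(sc,0)).round(4) for s in sc])
ctr=g(203,187,.069);print('ring',ctr)
b=np.mean(sc,0); m=g(253,206,.069); i0=g(192,245,.035);i1=g(192,283,.035)
an=lambda v:np.degrees(np.arctan2(v[1],v[0]))
print('mark',an(m-b),np.linalg.norm(m-b),'idx',an(i1-i0),an(i1-b),np.linalg.norm(i0-b),np.linalg.norm(i1-b))
E
```

```text
box [ 0.44412389 -0.08388581] [np.float64(0.0609), np.float64(0.0603), np.float64(0.0612), np.float64(0.0609)]
ring [ 0.44297001 -0.08223781]
mark -115.70312010181543 0.026109209780299413 idx 177.78324019179067 176.79037685120383 0.0280686827936553 0.04791118512606973
```

Request:
step_arm(plan=[{"dp": [0.02,-0.035,0],"spin": 0},{"dp": [0.04,-0.07,0],"spin": 0},{"dp": [0.06,-0.105,0],"spin": 0},{"dp": [0.08,-0.14,0],"spin": 0},{"dp": [0.1,-0.175,0],"spin": 0}], gripper=0)

```text
time_s: 0.92
tcp_pos: [0.2539, 0.3515, 0.2187]
ee_rot: [0.442, 3.11, 0.001]
wrist_force: [0.9, 0.8, -0.1]
finger_gap: 0.998
gripper_force: 0.0
```

Request:
step_arm(plan=[{"dp": [0.016,-0.036,0],"spin": 0},{"dp": [0.032,-0.072,0],"spin": 0},{"dp": [0.048,-0.108,0],"spin": 0},{"dp": [0.064,-0.144,0],"spin": 0},{"dp": [0.08,-0.18,0],"spin": 0}])

```text
time_s: 1.33
tcp_pos: [0.3338, 0.1714, 0.2189]
ee_rot: [0.442, 3.11, 0.001]
wrist_force: [1.0, 0.1, -0.3]
finger_gap: 1.0
gripper_force: 0.0
```

Request:
step_arm(plan=[{"dp": [0.016,-0.036,0],"spin": 0},{"dp": [0.032,-0.072,0],"spin": 0},{"dp": [0.048,-0.108,0],"spin": 0},{"dp": [0.064,-0.144,0],"spin": 0},{"dp": [0.08,-0.18,0],"spin": 0}])

```text
time_s: 1.75
tcp_pos: [0.4139, -0.009, 0.2189]
ee_rot: [0.443, 3.109, 0.0]
wrist_force: [1.3, 0.6, 0.7]
finger_gap: 1.0
gripper_force: 0.0
```

Request:
step_arm(plan=[{"dp": [0.015,-0.035,0],"spin": 0},{"dp": [0.03,-0.07,0],"spin": 0},{"dp": [0.03,-0.075,0],"spin": 0},{"dp": [0.03,-0.075,0],"spin": 0},{"dp": [0.03,-0.075,0],"spin": 0}])

```text
time_s: 2.17
tcp_pos: [0.443, -0.0815, 0.2184]
ee_rot: [-0.444, -3.109, -0.001]
wrist_force: [-1.0, -0.1, 0.6]
finger_gap: 1.001
gripper_force: 0.0
```

```bash
python3 - <<'E'
from h import *
c=robot.calibration('wrist'); im=robot.capture('wrist'); o=robot.observe(); print(o['qpos'],o['tcp_pos'],c['eye'])
for n,t,z in (("wrist","coarse_ring_centre",.056),("wrist","coarse_ring",.056),("wrist","fine_knob_mark",.083)):
    for d in robot.recognise(n,t)[:2]: print(t,d['conf'],d['centre'],topt(c,d['centre'],z).round(4))
for p in ((.4437,-.0835,.069),(.4437,-.0835,.083)): print(topx(c,p))
v=im[:,:,::-1].copy()
for z,r,col in ((.069,.026,(0,0,255)),(.083,.012,(0,255,0))):
    for a in np.linspace(0,6.28,40):
        q=topx(c,(.4437+r*np.cos(a),-.0835+r*np.sin(a),z)).round().astype(int); cv2.circle(v,tuple(map(int,q)),1,col,-1)
cv2.imwrite('pics/w1.png',v); cv2.imwrite('pics/w1raw.png',im[:,:,::-1])
E
```

```text
[-2.84355692e-01  1.68304985e-01  1.89539082e+00  2.28535487e-04
  1.07844499e+00 -1.57278091e+00] [ 0.4429781  -0.08096824  0.21854312] [ 0.36561331 -0.05961154  0.38578801]
coarse_ring_centre 0.73 [309.4, 209.1] [ 0.4336 -0.0822  0.056 ]
coarse_ring 0.79 [310.8, 209.3] [ 0.4341 -0.081   0.056 ]
fine_knob_mark 0.93 [315.1, 223.7] [ 0.4418 -0.0793  0.083 ]
[311.07209081 223.07443332]
[311.02003834 227.09908311]
```

View pics/w1.png

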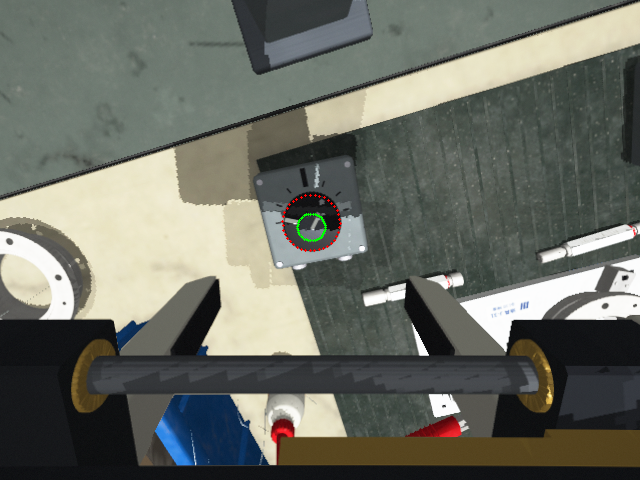

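The wrist picture shows the predicted circles lying on the ring and fine knob at about (311,223), so the measured centre holds. Next I descend.

Request:
step_arm(plan=[{"dp": [0.001,-0.002,-0.03],"spin": 0},{"dp": [0.001,-0.002,-0.06],"spin": 0},{"dp": [0.001,-0.002,-0.09],"spin": 0},{"dp": [0.001,-0.002,-0.11],"spin": 0},{"dp": [0.001,-0.002,-0.11],"spin": 0}])

```text
time_s: 2.78
tcp_pos: [0.4424, -0.0825, 0.1057]
ee_rot: [-0.44, -3.105, -0.001]
wrist_force: [-0.8, -0.2, 0.4]
finger_gap: 1.0
gripper_force: 0.0
```

Request:
step_arm(plan=[{"dp": [0,0,-0.02],"spin": 0},{"dp": [0,0,-0.04],"spin": 0},{"dp": [0,0,-0.055],"spin": 0},{"dp": [0,0,-0.067],"spin": 0},{"dp": [0,0,-0.067],"spin": 0}])

```text
time_s: 3.2
tcp_pos: [0.4441, -0.0832, 0.0412]
ee_rot: [-0.441, -3.109, -0.0]
wrist_force: [-0.9, 0.0, 0.0]
finger_gap: 1.0
gripper_force: 0.0
```

Request:
step_arm(plan=[{"dp": [0,0,0],"spin": 0},{"dp": [0,0,0],"spin": 0},{"dp": [0,0,0],"spin": 0},{"dp": [0,0,0],"spin": 0},{"dp": [0,0,0],"spin": 0}], gripper=0.3, grip_force=12)

```text
time_s: 3.62
tcp_pos: [0.4448, -0.0839, 0.0422]
ee_rot: [0.443, 3.109, -0.0]
wrist_force: [0.2, 0.6, 0.3]
finger_gap: 0.721
gripper_force: 0.0
```

Now I close on the ring.

Request:
step_arm(plan=[{"dp": [0,0,0],"spin": 0},{"dp": [0,0,0],"spin": 0},{"dp": [0,0,0],"spin": 0},{"dp": [0,0,0],"spin": 0},{"dp": [0,0,0],"spin": 0}], gripper=1, grip_force=15)

```text
time_s: 4.03
tcp_pos: [0.4448, -0.0829, 0.0418]
ee_rot: [0.444, 3.11, 0.002]
wrist_force: [2.6, 12.2, 2.5]
finger_gap: 0.561
gripper_force: 15.0
```

Request:
step_arm(plan=[{"dp": [0,0,0],"spin": 0},{"dp": [0,0,0],"spin": 0},{"dp": [0,0,0],"spin": 0}])

```text
time_s: 4.28
tcp_pos: [0.4448, -0.0829, 0.0418]
ee_rot: [0.444, 3.11, 0.002]
wrist_force: [2.7, 12.1, 3.3]
finger_gap: 0.556
gripper_force: 15.0
```

Request:
step_arm(plan=[{"dp": [0,0.001,0],"spin": 0},{"dp": [0,0.001,0],"spin": 0},{"dp": [0,0.001,0],"spin": 0}], grip_force=20)

```text
time_s: 4.53
tcp_pos: [0.4448, -0.0828, 0.0418]
ee_rot: [0.443, 3.11, 0.0]
wrist_force: [2.5, 4.0, 4.2]
finger_gap: 0.553
gripper_force: 20.0
```

Request:
step_arm(plan=[{"dp": [0,0,0],"spin": -5},{"dp": [0,0,0],"spin": -10},{"dp": [0,0,0],"spin": -15},{"dp": [0,0,0],"spin": -20},{"dp": [0,0,0],"spin": -20}])

```text
time_s: 4.95
tcp_pos: [0.445, -0.0823, 0.0418]
ee_rot: [0.985, 2.982, 0.002]
wrist_force: [3.6, 8.6, 2.4]
finger_gap: 0.551
gripper_force: 20.0
```

Request:
step_arm(plan=[{"dp": [-0.001,0,0],"spin": -6},{"dp": [-0.001,0,0],"spin": -12},{"dp": [-0.001,0,0],"spin": -18},{"dp": [-0.001,0,0],"spin": -24},{"dp": [-0.001,0,0],"spin": -24}])

```text
time_s: 5.37
tcp_pos: [0.4455, -0.082, 0.0419]
ee_rot: [1.584, 2.709, 0.005]
wrist_force: [13.7, 16.4, -5.0]
finger_gap: 0.555
gripper_force: 20.0
```

Request:
step_arm(plan=[{"dp": [0,0,0],"spin": -6},{"dp": [0,0,0],"spin": -12},{"dp": [0,0,0],"spin": -18},{"dp": [0,0,0],"spin": -23},{"dp": [0,0,0],"spin": -23}])

```text
time_s: 5.78
tcp_pos: [0.4461, -0.0819, 0.0419]
ee_rot: [2.091, 2.339, 0.007]
wrist_force: [16.6, 16.1, -7.7]
finger_gap: 0.557
gripper_force: 20.0
```

```bash
python3 - <<'E'
from h import *
s=robot.capture('scene')[:,:,::-1];w=robot.capture('wrist')[:,:,::-1];t=robot.capture('top')[:,:,::-1]
f=lambda i,x,y,w:cv2.resize(i[max(y-w,0):y+w,x-w:x+w],(400,400),interpolation=cv2.INTER_CUBIC)
cv2.imwrite('pics/m2.png',np.hstack([f(t,397,244,50),f(s,375,316,60)]))
E
```

```text
(no output)
```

View pics/m2.png

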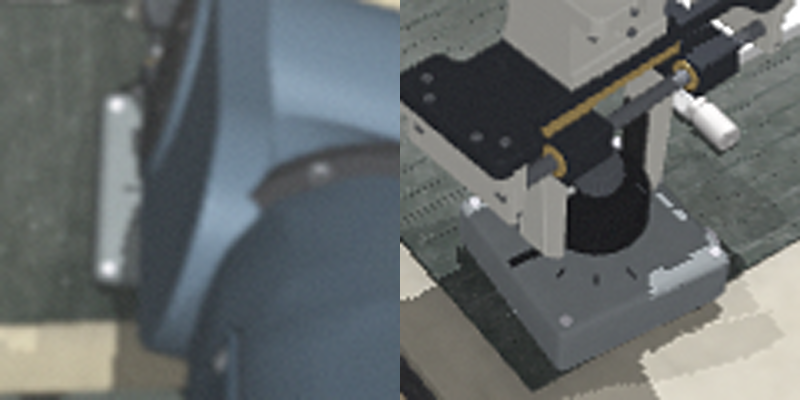

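The right view shows the fingers round the ring, and the mark has gone from the front towards the index line side. I'll relieve the side load, let go, rise and check.

Request:
step_arm(plan=[{"dp": [0.001,0.001,0],"spin": 0},{"dp": [0.002,0.001,0],"spin": 0},{"dp": [0.002,0.001,0],"spin": 0}])

```text
time_s: 6.18
tcp_pos: [0.4462, -0.0817, 0.0418]
ee_rot: [2.086, 2.348, 0.001]
wrist_force: [4.1, 5.5, 0.3]
finger_gap: 0.562
gripper_force: 20.0
```

Request:
step_arm(plan=[{"dp": [0,0,0],"spin": 0},{"dp": [0,0,0],"spin": 0},{"dp": [0,0,0],"spin": 0},{"dp": [0,0,0],"spin": 0},{"dp": [0,0,0],"spin": 0}], gripper=0.1)

```text
time_s: 6.6
tcp_pos: [0.4452, -0.0819, 0.0415]
ee_rot: [-2.086, -2.349, 0.0]
wrist_force: [0.2, -0.9, -0.2]
finger_gap: 0.861
gripper_force: 0.0
```

Request:
step_arm(plan=[{"dp": [0,0,0],"spin": 0},{"dp": [0,0,0.02],"spin": 0},{"dp": [0,0,0.05],"spin": 0},{"dp": [0,0,0.08],"spin": 0},{"dp": [0,0,0.11],"spin": 0}])

```text
time_s: 7.02
tcp_pos: [0.445, -0.0818, 0.1528]
ee_rot: [-2.085, -2.349, 0.001]
wrist_force: [0.3, -0.1, 0.5]
finger_gap: 0.901
gripper_force: 0.0
```

Request:
step_arm(plan=[{"dp": [-0.02,0.03,0.02],"spin": 0},{"dp": [-0.03,0.06,0.04],"spin": 0},{"dp": [-0.03,0.09,0.06],"spin": 0},{"dp": [-0.03,0.12,0.08],"spin": 0},{"dp": [-0.03,0.15,0.08],"spin": 0}])

```text
time_s: 7.43
tcp_pos: [0.4165, 0.0695, 0.2351]
ee_rot: [2.084, 2.346, 0.006]
wrist_force: [0.7, -0.6, 0.6]
finger_gap: 0.9
gripper_force: 0.0
```

Request:
step_arm(plan=[{"dp": [0,0.03,0],"spin": 0},{"dp": [0,0.06,0],"spin": 0},{"dp": [0,0.06,0],"spin": 0},{"dp": [0,0.06,0],"spin": 0}])

```text
time_s: 7.77
tcp_pos: [0.4151, 0.129, 0.2315]
ee_rot: [-2.083, -2.352, 0.001]
wrist_force: [-0.8, -0.2, -0.4]
finger_gap: 0.9
gripper_force: 0.0
```

```bash
python3 - <<'E'
from h import *
s=robot.capture('scene')[:,:,::-1];t=robot.capture('top')[:,:,::-1]
f=lambda i,x,y,w:cv2.resize(i[y-w:y+w,x-w:x+w],(400,400),interpolation=cv2.INTER_CUBIC)
cv2.imwrite('pics/m3.png',np.hstack([f(t,397,244,50),f(s,375,316,50)])); cv2.imwrite('pics/t3.png',t)
E
```

```text
(no output)
```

View pics/m3.png

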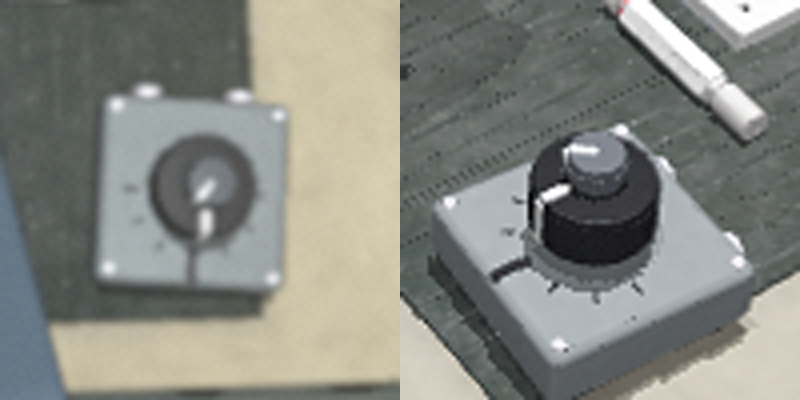

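The ring's mark is at crop (206,237), close to the index line; the fine knob looks unchanged. I'll quantify the residual.

```bash
python3 - <<'E'
from h import *
c=robot.calibration('top'); s=robot.calibration('scene')
b=np.array([.4439,-.0835]); idx=177.3
for d in (-10,-5,0,5,10,15,20):
    a=np.radians(idx+d); u=np.array([np.cos(a),np.sin(a)])
    P=lambda r,z:((topx(c,[*(b+r*u),z])-[347,194])*4).round(1)
    S=lambda r,z:((topx(s,[*(b+r*u),z])-[325,266])*4+[400,0]).round(1)
    print(d,P(.015,.069),P(.026,.069),'scene',S(.015,.069),S(.026,.069),S(.026,.045))
a0=cv2.imread('pics/top0.png');t=cv2.imread('pics/t3.png')
y,x=np.mgrid[194:294,347:447]
g=t[194:294,347:447].min(2).astype(float)
sub=g[49:62,47:58]; w=np.clip(sub-120,0,None); yy,xx=np.mgrid[49:62,47:58]
print(np.array2string(sub.astype(int)))
E
```

```text
-10 [200.1 214.1] [196.2 235.5] scene [557.3 188.3] [532.2 195.7] [530.4 236.3]
-5 [202.6 214.5] [200.6 236.2] scene [558.8 190.5] [534.7 199.5] [532.8 240.1]
0 [205.2 214.7] [205.1 236.5] scene [560.5 192.6] [537.7 203.2] [535.7 243.8]
5 [207.8 214.7] [209.5 236.4] scene [562.5 194.6] [541.1 206.7] [539.1 247.3]
10 [210.3 214.4] [213.9 235.9] scene [564.7 196.5] [544.9 210. ] [542.8 250.6]
15 [212.8 213.9] [218.3 235. ] scene [567.1 198.2] [549.1 213.1] [546.9 253.7]
20 [215.3 213.2] [222.5 233.8] scene [569.7 199.8] [553.6 215.9] [551.3 256.5]
[[ 96 135 183 203 177 139 124 122 119 111  98]
 [ 99 126 148 147 127 112 108 111 103  98  92]
 [ 94  99 105 106 108 101  93  85  87  85  86]
 [ 90  87 103 136 159 138  99  80  81  85  86]
 [ 90  91 123 182 211 185 123  84  85  86  86]
 [ 92  95 131 195 230 201 132  90  85  83  87]
 [ 92  96 134 197 229 200 130  89  84  85  84]
 [ 88  98 132 194 225 197 132  88  85  86  78]
 [ 80  88 123 182 207 179 117  80  81  80  82]
 [ 68  80 114 159 175 143  97  76  79  86  97]
 [ 75  83 117 142 140 110  94  91  91 100 111]
 [ 90  96 108 118 112 102  99 101 102 111 127]
 [ 94  94 101 108 107 110 109 112 116 122 145]]
```

The mark's column (about 205) matches the prediction for 0 to 2 degrees, well inside the limit.

```bash
python3 -c "
from workcell import robot
print(robot.job_done())"
```

```text
the job is handed in; nothing more can be done
None
```

The coarse ring's mark is within about 2° of the index line (limit 11°), measured from the top camera. The fine knob looks unchanged in both cameras, the arm never touched the plain knob, and I let go and handed the job in at about 8 s; no verdict came back.

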